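# Hold the vial drawer's self-closing lid open

## Robot

A 6-joint arm with a two-finger parallel gripper is mounted at the origin on a cart in front of the work surface, level with it; the furniture and walls round the work are solid. World frame = base frame: x ahead of the robot, y to its left, z up, the work surface at z = 0. Lengths are in mm, angles in rad, forces in N, time in s.
With the tool pointing down it reaches from about 250 to 725 mm from the base axis. Payload 4 kg.
Tool frame: the origin (TCP) lies midway between the tips of the shut fingers; the grasp point (between the pads) lies 19 mm behind it; z points along the fingers, y is the line along which they close (so a half turn about z gives the same grasp; the last joint's range is limited). The gripper opens to 85 mm and grips with 20 to 120 N. Pads are 22 mm wide; open, the fingers measure 114 mm over their backs; the gripper's body (76 mm by 85 mm) begins 54 mm behind the grasp point. The pads swing forward as they close: fully open they stand 13 mm farther back than shut.
Start: joints at [-1.154, 0.241, 0.005, 1.335, 0, 1.571], TCP at [202.416, -457.195, 231.306] pointing down, gripper open.
Joint ranges: [-2.72, 2.72], [-1.05, 1.87], [-1.09, 1.28], [-1.99, 2.15], [-1.42, 1.44], [-3.14, 3.14]. Speed limits (rad/s): [2.79, 2.79, 3.14, 3.14, 3.14, 3.14].

## Interface

Orientations are given as a rotation vector (axis times angle).
In Python, from bench import manip gives the robot as it stands.
- The arm moves only by the tool shift_gripper, called after "Request:" as a command line: name --argument value ..., lists and objects as JSON in quotes. Schema: {"type":"object","properties":{"rows":{"type":"array","items":{"type":"array","items":{"type":"array","items":{"type":"number"},"minItems":6,"maxItems":6},"minItems":1,"maxItems":10},"minItems":1,"maxItems":1},"finger_gap":{"type":"number"},"grip_n":{"type":"number"},"only":{"type":"string"},"quiet":{"type":"boolean"},"lines":{"type":"string"}},"required":["rows"],"additionalProperties":false}. rows is a list that holds a single list of rows (three levels of brackets), with 1 to 10 rows, each of 6 numbers: dx, dy, dz in mm, then a rotation vector rx, ry, rz in rad; each row is the pose to reach, as a shift and turn from the pose commanded when the call began, along the tool's axes at that moment; what a row does not reach only later rows make up. A row lasts 1/8 s, in which the tool goes at most 62.5 mm and 0.188 rad, less where a joint would pass 70% of its speed; a pose out of reach is approached as far as the arm can. finger_gap is the finger opening in mm, set as the call begins (left out keeps the last). The fingers move at their own pace and stop on an object; grip_n is the grip in N (left out, the last holds). Time passes only in rows, so rows that do not move let the fingers close. The tool returns the time, the measured TCP pose, the force, the opening and the grip force at its end. only (a regular expression) keeps the lines of the reply that match it, lines (a string "A,B") keeps lines A to B, and quiet returns only ok. Input that does not fit is refused with a message, and nothing moves.
- manip.observe(): the state, without advancing time (a new reading comes with each control period).
- manip.grab_frame(name): name is "scene" or "top"; returns a dict with "pixels" (384x512x3 uint8, red, green, blue), "vertical_fov" (degrees; the focal length in pixels is half the picture's height over the tangent of half this angle, whatever the lens; pixels are square), "cx", "cy" (the principal point, pixels), "k1" (the pictures are not rectified: a ray, as slopes to the right and down, at radius r is drawn at 1 + k1 r^2 times it, then the intrinsics apply), "R" (3x3) and "t" (3): a world point X has camera coordinates R X + t. Camera axes: x right, y down, z forward; pixel columns grow to the right and rows downward; lengths in mm; the calibration is good to about 2 mm. A picture is of the moment at which its call begins. There is no depth.
- manip.sign_off(): hands the job in; it is judged then, once.
The state is a dict: "t": time; "joint_pos": joint angles; "qd": joint speeds; "joint_efforts": joint torques, N m; "eef_pos": TCP position; "orientation": TCP orientation; "wrist_force": force on the tool from outside, world axes, zero at the start; "wrist_torque": the same for the moment, N m; "opening": finger opening in mm; "gripper_force": force on a finger pad.
Only numpy, scipy, OpenCV 4.12 (cv2) and the standard library are available. Lean on these libraries where they do the work, as an engineer would, in place of code of your own. Each camera call takes 0.05 s, during which the arm holds its last target. There are 200 camera calls.

## Task

Pull the drawer of the small white cabinet, which stands ajar, all the way out while its inner lid stays shut. Then lift the sprung steel lid inside the drawer by its black tab and hold it open at 60 degrees from shut, so that a colleague can reach the vials: the job finishes with the gripper still holding the tab, because the lid falls shut when let go. Leave the drawer fully out and do not disturb the things standing around.

Things in the scene. Friction and masses are not known exactly. Their poses are not given: they have to be found in the camera images.
- sample_unit: White sheet-metal cabinet with one drawer, fixed to the worktop, 210 deep (its x) x 230 wide (its y) x 120 high mm. Origin: underside, middle of the front face; its x axis points from the front face into the cabinet, y to the left seen from the front, z up. The drawer slides out along its -x.
- drawer (a joint): How far the drawer is pulled out, m: 0 shut, 0.17 at the stop, fully out. It starts ajar, 30 to 60 mm out. It slides with about 3 N of friction and stays where it is left. The drawer front is 226 wide, 12 mm thick, its top edge 106 mm above the worktop.
- drawer_handle (a point): Middle of the round steel handle bar on the drawer front: 10 mm thick, 110 mm long between two end posts, level, parallel to the cabinet's y, 45 mm in front of the drawer front (40 mm free gap behind the bar), 88 mm above the worktop, 32 mm below the cabinet's top. Moves with the drawer; axes as the cabinet's.
- lid (a joint): Opening angle of the lid, rad: 0 shut (level), 1.047 = 60 deg, at most 1.4; its front edge swings up and back to the cabinet. Steel, 82 mm from hinge to front edge, 196 wide, 5 thick. Its hinge line runs along the cabinet's y, in the drawer, 157 mm behind the drawer's front face, 95 mm above the worktop. Weight and a spring pull it shut from every angle: holding takes about 2 N at the tab.
- lift_tab: Black tab sticking straight out of the middle of the lid's front edge: 45 long, 14 wide (along the hinge), 11 mm thick. Origin: grip point, 112 mm from the hinge, 17 mm from the free end. x along the lid to the hinge, y along the hinge, z lid's upper side. Shut: level, 95 mm up, 75 mm free below, 33 mm behind the drawer front's inside. Take it from above across its width; it can turn in the pads.
- timer: Loose white bench timer 58x66x14 mm lying right of the cabinet; leave it alone. Origin: centre of its underside.
- small_beaker: Loose low glass beaker 57 mm across, 70 mm high, left of the cabinet; leave it alone. Origin: centre of its underside.
- dish: Loose flat round glass dish 93 mm across, 15 mm high, front right of the cabinet; leave it alone. Origin: centre of its underside.
- small_bottle: Loose white bottle 60 mm across, 140 mm high, left of the cabinet; leave it alone. Origin: centre of its underside.
- bulb: Loose rubber bulb 55 mm across, 92 mm high, standing far left; leave it alone. Origin: centre of its underside.

How it is judged:
By the outcome, as a careful person would: the job done as asked, in the order asked, and still so for the second after the job is handed in, while the arm keeps its last pose, push and grip.
It also fails if it takes over 51 s, if anything falls off the work surface, if the arm or the gripper's body presses on something with over 40 N, if the wrist force passes 120 N, or if a joint passes its speed limit or range.

## Working session

There is one attempt and no reset: what is moved stays moved. The work goes in short steps, Python scripts to look and compute and a tool call to move; the robot and the scene stay as the last step left them, time stands still between calls to the robot, and variables do not carry over. Pictures are saved under pics/ and viewed, at most 10 in all, crops included, and the job is handed in when it is done.

```bash
ls; mkdir -p pics
```

Run:
```python
from bench import manip
import cv2
for n in("scene","top"):
    f=manip.grab_frame(n); cv2.imwrite(f"pics/{n}0.png",cv2.cvtColor(cv2.resize(f["pixels"],None,fx=1.5,fy=1.5,interpolation=2),cv2.COLOR_RGB2BGR))
    print(n,f["vertical_fov"],f["cx"],f["cy"],f["k1"],f["R"],f["t"])
print(manip.observe())
```

```text
bench.py
pics
scene 57.55140098991697 256.30973022080053 192.73669066019002 -0.04199056301090132 [[-0.73806168 -0.67471793  0.00454636]
 [-0.32592544  0.35060796 -0.87797874]
 [ 0.59079401 -0.64948424 -0.47867804]] [ 310.87230971  307.91695451 1035.79985896]
top 52.35683116938539 258.3265142034697 191.34756057811862 -0.08996393317717077 [[ 0.01641073 -0.99984955 -0.00561781]
 [-0.99502278 -0.01577869 -0.0983905 ]
 [ 0.09828706  0.00720451 -0.99513203]] [-168.50277367  580.02195457 1264.56939012]
{'t': 0.1, 'joint_pos': array([-1.15399369e+00,  2.41319999e-01,  3.83626179e-03,  1.33520126e+00,
       -2.09547112e-05,  1.57078039e+00]), 'qd': array([-0.00164295, -0.00021099,  0.00123217,  0.00115612, -0.00077183,
        0.00047919]), 'joint_efforts': array([-5.22941755e-04, -3.73138368e+01,  2.53010130e+01,  1.08705409e-02,
       -4.71067392e-05, -1.05110425e-05]), 'eef_pos': array([ 202.17997085, -456.66883287,  230.50213361]), 'orientation': array([-3.07180895e+00, -6.49626266e-01,  6.45603586e-04]), 'wrist_force': array([ 0.02509447, -0.60831938, -0.62943537]), 'wrist_torque': array([ 0.08695472, -0.05607532, -0.00774633]), 'gripper_force': 0.0, 'opening': 85.23914762859111}
```

View pics/scene0.png

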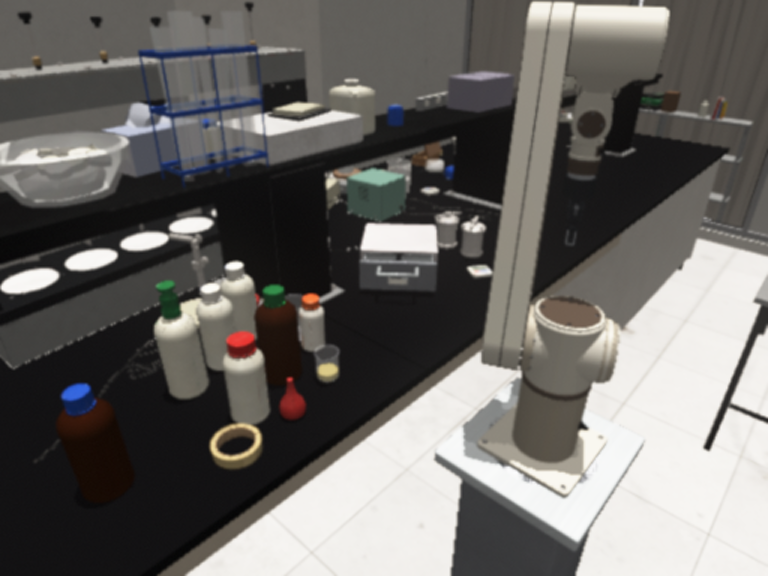

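View pics/top0.png

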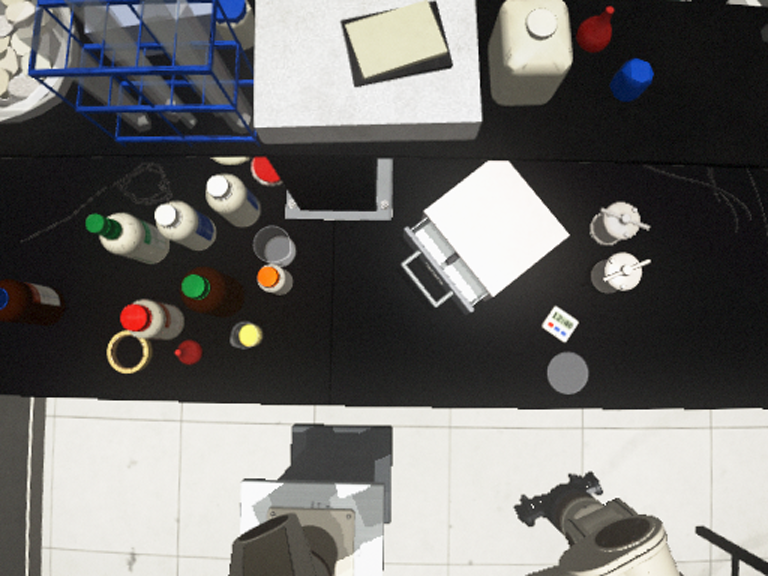

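Scene view: the cabinet is at about (400,257) and the handle at (398,272). Top view: the cabinet is at (500,230), turned, with the handle at about (427,280). Next I'll enlarge both.

Create h.py:
```python
import numpy as np, cv2
from scipy.optimize import least_squares
from bench import manip
from scipy.spatial.transform import Rotation as Rot
def cam(n): 
    f=manip.grab_frame(n); f["f"]=192/np.tan(np.radians(f["vertical_fov"])/2); return f
def proj(f,X):
    c=np.atleast_2d(X)@f["R"].T+f["t"]; s=c[:,:2]/c[:,2:]; s=s*(1+f["k1"]*(s**2).sum(1,keepdims=True))
    return s*f["f"]+[f["cx"],f["cy"]]
def tri(fs,ps):
    r=least_squares(lambda X:np.concatenate([proj(f,X)[0]-p for f,p in zip(fs,ps)]),[450,-150,60]); return r.x,np.abs(r.fun).max()
def onz(f,p,z):
    r=least_squares(lambda q:proj(f,[q[0],q[1],z])[0]-p,[450,-150]); return r.x
def crop(n,x0,y0,x1,y1,k,out):
    f=cam(n); cv2.imwrite(out,cv2.cvtColor(cv2.resize(f["pixels"][y0:y1,x0:x1],None,fx=k,fy=k,interpolation=cv2.INTER_CUBIC),cv2.COLOR_RGB2BGR)); return f
```

Run:
```python
from h import *
crop("scene",230,140,330,200,8,"pics/s1.png"); crop("top",260,100,390,197,6,"pics/t1.png")
```

```text
(no output)
```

View pics/s1.png

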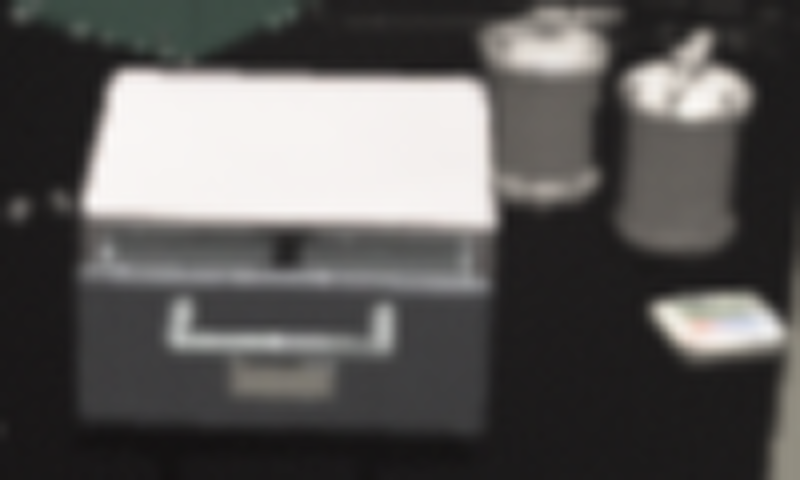

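View pics/t1.png

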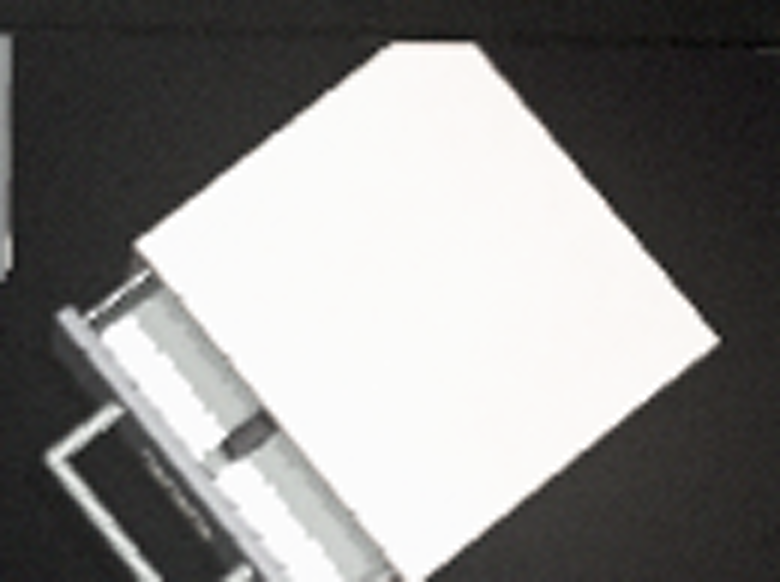

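Scene crop: the cabinet's top corners are (85,217), (497,225), (488,80) and (115,72). The handle bar runs from (175,345) to (385,350). Top crop: the corners are (135,243), (420,581) and (718,340), the handle's left corner is (47,457), and the tab runs from (225,452) to (270,420).

Add to h.py:
```python
def S(u,v): return np.array([230+(u+.5)/8-.5,140+(v+.5)/8-.5])
def T(u,v): return np.array([260+(u+.5)/6-.5,100+(v+.5)/6-.5])
def world(p,L):
    x,y,a,_=p; L=np.atleast_2d(L).astype(float); c,s=np.cos(a),np.sin(a)
    return np.c_[x+c*L[:,0]-s*L[:,1],y+s*L[:,0]+c*L[:,1],L[:,2]]
```

Run:
```python
from h import *
s,t=cam("scene"),cam("top")
print("FL",tri([s,t],[S(85,217),T(135,243)]));print("FR",tri([s,t],[S(497,225),T(420,581)]));print("BR",tri([s,t],[S(488,80),T(718,340)]))
hr=(np.array([437,303])+.5)/1.5-.5
print("HL",tri([s,t],[S(175,343),T(49,457)]));print("HR",tri([s,t],[S(386,347),hr]))
print("tabend",tri([s,t],[S(287,265),T(225,450)]))
H=lambda y:lambda d:[-d-45,y,88]
obs=[(s,S(85,217),lambda d:[0,115,120]),(t,T(135,243),lambda d:[0,115,120]),(s,S(497,225),lambda d:[0,-115,120]),(t,T(420,581),lambda d:[0,-115,120]),
(s,S(488,80),lambda d:[210,-115,120]),(t,T(718,340),lambda d:[210,-115,120]),(s,S(115,72),lambda d:[210,115,120]),
(s,S(175,343),H(55)),(t,T(49,457),H(55)),(s,S(386,347),H(-55)),(t,hr,H(-55))]
r=least_squares(lambda p:np.concatenate([proj(f,world(p,L(p[3])))[0]-q for f,q,L in obs]),[450,-150,-.7,45],loss="soft_l1")
print(r.x,np.round(r.fun.reshape(-1,2),1)); np.save("p.npy",r.x)
d=r.x[3];print("handle",world(r.x,[-d-45,0,88]),"out",world(r.x,[-170-45,0,88]),"tab out",world(r.x,[-170+45,0,95]),np.degrees(r.x[2]))
o=manip.observe();print(Rot.from_rotvec(o["orientation"]).as_matrix().round(3))
```

```text
FL (array([ 734.92773389, -232.05630109,  118.34786515]), np.float64(0.5109000840854492))
FR (array([ 560.36403836, -380.44192792,  118.00870499]), np.float64(0.7158317814156021))
BR (array([ 687.36300113, -535.24191474,  125.42001781]), np.float64(0.8806905220714043))
HL (array([ 625.35739838, -189.20267721,   93.01892611]), np.float64(0.452657083966443))
HR (array([ 543.69950836, -264.27380538,   90.92557924]), np.float64(0.7179887624856178))
tabend (array([ 628.30157166, -280.85372207,  106.09455455]), np.float64(0.6934785309997551))
[ 646.74219632 -304.69875544   -0.88569825   52.96274457] [[-0.7 -0.5]
 [ 0.2 -0.1]
 [-0.6 -0. ]
 [-0.6  1.2]
 [-0.9  0.6]
 [ 1.3 -0.2]
 [-0.3  0.4]
 [-0.   0.5]
 [ 1.7 -0.1]
 [-0.6  0.7]
 [ 0.   1. ]]
handle [[ 584.75637125 -228.84061933   88.        ]] out [[ 510.70116921 -138.21200238   88.        ]] tab out [[ 567.64857591 -207.90413157   95.        ]] -50.746771479407016
[[ 0.914  0.405 -0.   ]
 [ 0.405 -0.914  0.001]
 [ 0.    -0.001 -1.   ]]
```

Triangulated heights (handle 91–93, top 118–125) match the stated ones, and the drawer is about 53 mm out. Now I'll go above the handle.

Request:
shift_gripper --rows '[[[60, -8, 0, 0, 0, -0.04], [120, -16, 5, 0, 0, -0.08], [180, -24, 10, 0, 0, -0.12], [240, -31, 15, 0, 0, -0.16], [300, -38, 20, 0, 0, -0.2], [350, -44, 24, 0, 0, -0.24], [400, -50, 28, 0, 0, -0.276], [442, -54, 31, 0, 0, -0.276], [442, -54, 31, 0, 0, -0.276]]]' --finger_gap 36 --grip_n 40

```text
t: 1.42
eef_pos: [586.7, -226.6, 198.8]
orientation: [-2.952, -1.073, 0.001]
wrist_force: [-0.4, 0.2, 0.1]
opening: 36.0
gripper_force: 0.0
```

Run:
```python
from h import *
crop("top",240,120,340,220,6,"pics/t2.png"); o=manip.observe(); M=Rot.from_rotvec(o["orientation"]).as_matrix(); print(M.round(3),o["eef_pos"],o["joint_pos"])
print("to handle, tool axes",M.T@(np.array([584.8,-228,69])-o["eef_pos"]))
```

```text
[[ 0.768  0.641 -0.002]
 [ 0.641 -0.768  0.   ]
 [-0.001 -0.001 -1.   ]] [ 585.28505365 -227.77973005  199.24130814] [-3.70995237e-01  5.14642650e-01  3.24906748e-01  1.38267140e+00
 -3.03487611e-04  2.07539002e+00]
to handle, tool axes [-3.77539310e-01  2.30084483e-02  1.30241848e+02]
```

View pics/t2.png

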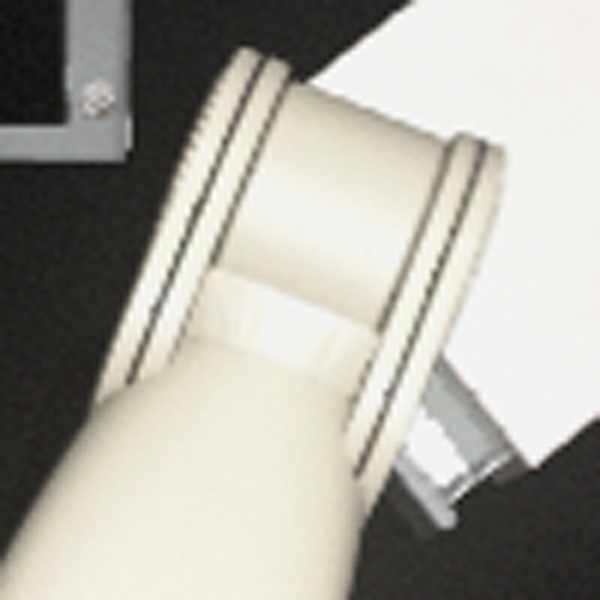

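The arm hides the handle from above. I'll descend on the measurement and watch the force.

Request:
shift_gripper --rows '[[[0, 0, 45, 0, 0, 0], [0, 0, 85, 0, 0, 0], [0, 0, 105, 0, 0, 0], [0, 0, 120, 0, 0, 0], [0, 0, 130, 0, 0, 0], [0, 0, 130, 0, 0, 0]]]'

```text
t: 2.22
eef_pos: [584.3, -229.1, 70.1]
orientation: [-2.955, -1.066, 0.001]
wrist_force: [0.4, -0.2, 0.4]
opening: 36.1
gripper_force: 0.0
```

Request:
shift_gripper --rows '[[[0, 0, 0, 0, 0, 0], [0, 0, 0, 0, 0, 0], [0, 0, 0, 0, 0, 0], [0, 0, 0, 0, 0, 0]]]' --finger_gap 4 --grip_n 40

```text
t: 2.72
eef_pos: [585.2, -228.9, 71.4]
orientation: [2.954, 1.066, 0.002]
wrist_force: [-2.0, 1.4, 6.8]
opening: 8.7
gripper_force: 39.2
```

Run:
```python
from h import *
crop("scene",220,130,320,205,8,"pics/s3.png")
```

```text
(no output)
```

View pics/s3.png

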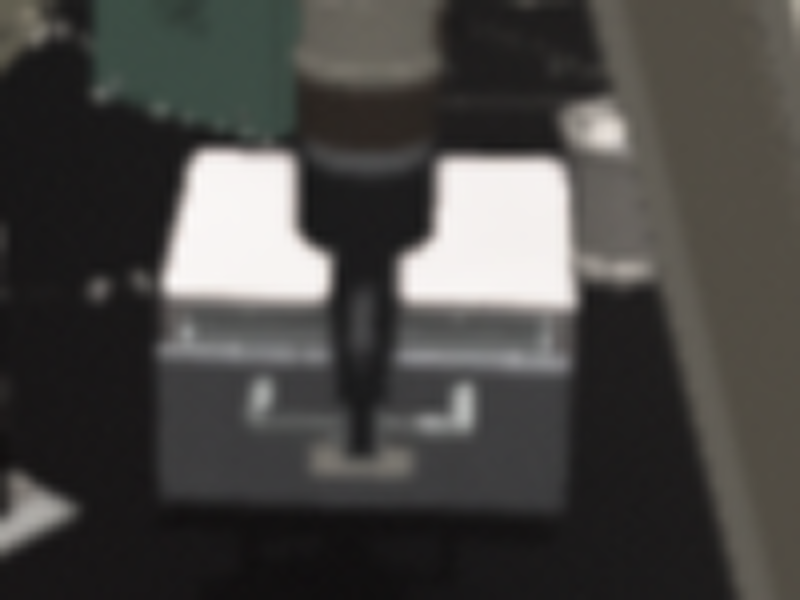

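The bar is gripped near its middle, at pixel (360,420) in the crop. Now pull along tool -y.

Request:
shift_gripper --rows '[[[0, -8, 0, 0, 0, 0], [0, -20, 0, 0, 0, 0], [0, -32, 0, 0, 0, 0], [0, -44, 0, 0, 0, 0], [0, -56, 0, 0, 0, 0], [0, -68, 0, 0, 0, 0], [0, -80, 0, 0, 0, 0], [0, -90, 0, 0, 0, 0], [0, -98, 0, 0, 0, 0], [0, -104, 0, 0, 0, 0]]]'

```text
t: 4.03
eef_pos: [519.4, -148.0, 71.4]
orientation: [2.953, 1.067, 0.006]
wrist_force: [4.0, -0.7, 4.9]
opening: 8.5
gripper_force: 40.0
```

Request:
shift_gripper --rows '[[[0, -4, 0, 0, 0, 0], [0, -7, 0, 0, 0, 0], [0, -10, 0, 0, 0, 0], [0, -10, 0, 0, 0, 0]]]'

```text
t: 4.53
eef_pos: [513.0, -140.1, 71.4]
orientation: [2.954, 1.068, 0.006]
wrist_force: [3.1, 0.3, 6.1]
opening: 8.8
gripper_force: 40.1
```

Request:
shift_gripper --rows '[[[0, -2, 0, 0, 0, 0], [0, -4, 0, 0, 0, 0], [0, -5, 0, 0, 0, 0], [0, -5, 0, 0, 0, 0]]]'

```text
t: 5.03
eef_pos: [511.5, -138.3, 71.4]
orientation: [2.95, 1.065, 0.008]
wrist_force: [7.1, -4.0, 2.6]
opening: 8.4
gripper_force: 39.7
```

Request:
shift_gripper --rows '[[[0, -2, 0, 0, 0, 0], [0, -3, 0, 0, 0, 0], [0, -4, 0, 0, 0, 0], [0, -4, 0, 0, 0, 0]]]'

```text
t: 5.52
eef_pos: [511.5, -138.2, 71.5]
orientation: [2.944, 1.06, 0.011]
wrist_force: [12.4, -12.7, -6.5]
opening: 8.3
gripper_force: 39.2
```

The stop has been reached: TCP at (511.5,-138.2) against a predicted (510.7,-138.2). Relax, release, then go up.

Request:
shift_gripper --rows '[[[0, 3, 0, 0, 0, 0], [0, 5, 0, 0, 0, 0], [0, 5, 0, 0, 0, 0]]]'

```text
t: 5.9
eef_pos: [511.5, -138.3, 71.4]
orientation: [2.952, 1.066, 0.007]
wrist_force: [5.0, -2.1, 3.7]
opening: 8.4
gripper_force: 40.2
```

Request:
shift_gripper --rows '[[[0, 0, 0, 0, 0, 0], [0, 0, 0, 0, 0, 0], [0, 0, 0, 0, 0, 0], [0, 0, -10, 0, 0, 0], [0, 0, -40, 0, 0, 0], [0, 0, -90, 0, 0, 0], [0, 0, -140, 0, 0, 0], [0, 0, -140, 0, 0, 0]]]' --finger_gap 34

```text
t: 6.9
eef_pos: [512.2, -138.8, 215.8]
orientation: [2.949, 1.065, 0.014]
wrist_force: [-0.1, -0.6, -0.4]
opening: 34.5
gripper_force: 0.0
```

Run:
```python
from h import *
o=manip.observe(); M=Rot.from_rotvec(o["orientation"]).as_matrix(); print(M.round(3),o["eef_pos"],o["joint_pos"])
a=np.radians(-50.85);c,s=np.cos(a),np.sin(a)
tab=np.array([511.3,-138.4,0])+90*np.array([c,s,0]); tab[2]=95-19; print("tab",tab,M.T@(tab-o["eef_pos"]))
```

```text
[[ 0.769  0.639  0.01 ]
 [ 0.639 -0.769 -0.003]
 [ 0.006  0.008 -1.   ]] [ 512.23372288 -138.83968351  215.84668814] [-2.64738925e-01  3.00003226e-01  4.43336662e-02  1.30467141e+00
  8.91769197e-05  2.18406131e+00]
tab [ 568.12175159 -208.19461689   76.        ] [ -2.14630518  87.86957406 140.58807221]
```

Request:
shift_gripper --rows '[[[10, -24, -5, 0, 0, -0.18], [20, -48, -10, 0, 0, -0.36], [30, -72, -15, 0, 0, -0.54], [40, -96, -20, 0, 0, -0.72], [50, -120, -25, 0, 0, -0.9], [60, -144, -30, 0, 0, -1.08], [70, -168, -35, 0, 0, -1.26], [82, -192, -40, 0, 0, -1.44], [82, -192, -40, 0, 0, -1.561], [82, -192, -40, 0, 0, -1.561]]]'

```text
t: 8.15
eef_pos: [449.2, 62.3, 249.8]
orientation: [-1.35, -2.836, 0.001]
wrist_force: [-0.2, -0.5, 0.2]
opening: 33.9
gripper_force: 0.0
```

Run:
```python
from h import *
crop("scene",220,120,320,195,8,"pics/s4.png");crop("top",240,100,370,197,6,"pics/t4.png")
```

```text
(no output)
```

View pics/s4.png

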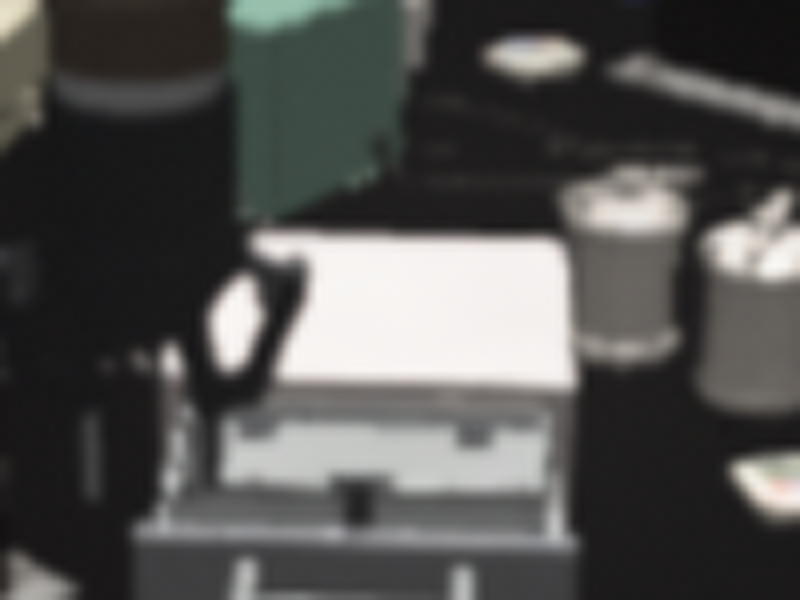

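View pics/t4.png

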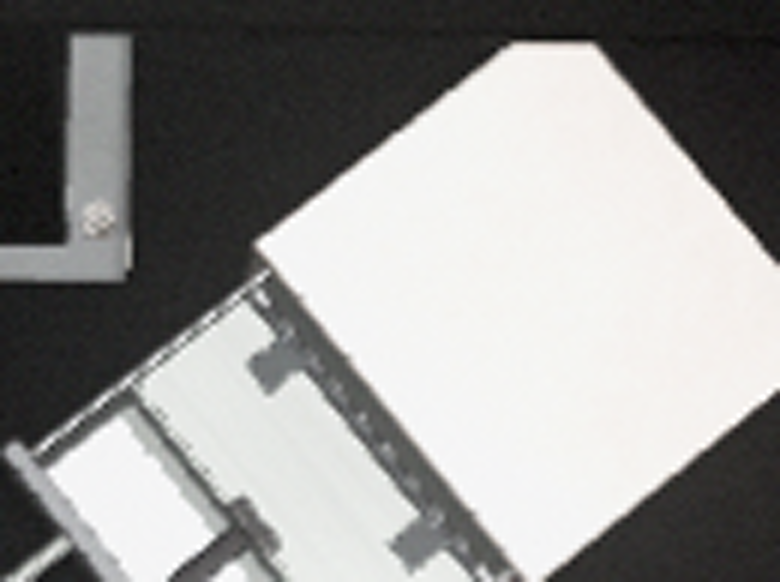

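The drawer is fully out with the lid shut. The tab shows in the scene crop from (358,485) to (358,525), and in the top crop running from (240,540) towards (175,582). I'll check both against the model.

Run:
```python
from h import *
s,t=cam("scene"),cam("top")
S=lambda u,v:np.array([220+(u+.5)/8-.5,120+(v+.5)/8-.5]); T=lambda u,v:np.array([240+(u+.5)/6-.5,100+(v+.5)/6-.5])
iS=lambda q:(q-[220,120]+.5)*8-.5; iT=lambda q:(q-[240,100]+.5)*6-.5
print("end",tri([s,t],[S(358,523),T(176,582)]), "root",tri([s,t],[S(358,485),T(245,538)]))
a=np.radians(-50.85);ex=np.array([np.cos(a),np.sin(a),0]);ey=np.array([-ex[1],ex[0],0]);z=np.array([0,0,1])
g=np.array([511.3,-138.4,0])+90*ex+95*z
print("grip",g)
for n,P in dict(end=g-17*ex+5*z,root=g+28*ex+5*z,grip=g+5*z,lidL=g+30*ex+98*ey+3*z,frontL=g-45*ex+113*ey+11*z).items(): print(n,P.round(1),iS(proj(s,P)[0]).round(),iT(proj(t,P)[0]).round())
o=manip.observe(); M=Rot.from_rotvec(o["orientation"]).as_matrix(); print(M.round(3),o["eef_pos"]); g[2]=76
print(M.T@(g-o["eef_pos"]))
# dark tab in top: pixels
print(t["pixels"][185:204,262:290].sum(2)//3)
```

```text
end (array([ 558.17702913, -193.91057613,  102.95584132]), np.float64(0.6810210476081693)) root (array([ 583.26667585, -228.10763101,  103.49542153]), np.float64(0.2139943170436709))
grip [ 568.12175159 -208.19461689   95.        ]
end [ 557.4 -195.   100. ] [355. 527.] [180. 586.]
root [ 585.8 -229.9  100. ] [358. 488.] [248. 533.]
grip [ 568.1 -208.2  100. ] [356. 512.] [206. 566.]
lidL [ 663.1 -169.6   98. ] [175. 485.] [134. 386.]
frontL [ 627.3 -102.   106. ] [131. 536.] [  3. 449.]
[[-0.63   0.777 -0.001]
 [ 0.777  0.63  -0.   ]
 [ 0.    -0.001 -1.   ]] [449.64932361  61.69779659 249.99670211]
[-284.32769165  -77.8117903   173.94129021]
[[244 245 245 245 244 244 244 244 244 244 241 198 185 177 135  91  86 118
  105  95 134 227 232 232 231 230 232 232]
 [244 245 244 244 244 244 245 245 245 245 244 240 184 182 175 134  84  88
  124 101 113 177 228 233 230 229 231 231]
 [244 245 245 244 244 244 245 245 244 245 245 240 202 183 183 169  99  74
  113 102  98 108 165 226 233 230 230 230]
 [244 244 245 244 244 244 245 244 244 244 245 244 241 199 164 122  72  79
   63  93 101  98 102 15
[... 1074 characters left out ...]
178 185 241 198 181 184 177 114  87  99 195 244 244 245 245 245 244 245
  245 245 241 205 188 183 157  92 111 206]
 [184 189 241 239 181 186 185 186 171 190 245 244 244 245 245 245 245 245
  244 244 245 241 201 189 182 138  95 126]
 [187 184 191 237 184 200 202 214 244 245 245 245 244 245 244 244 245 245
  244 245 245 245 240 186 191 182 140  97]
 [183 185 185 205 240 244 244 244 245 245 244 244 245 245 244 244 245 245
  244 244 244 244 242 206 200 192 181 140]
 [172 186 182 168 184 242 245 245 244 245 244 244 244 245 244 244 245 244
  245 244 244 244 244 245 240 190 191 178]
 [103 178 184 187 179 217 244 244 245 244 244 244 244 245 244 245 245 244
  244 245 245 244 245 244 240 202 192 186]]
```

Model and images agree to about 1 px, so I'll move above the tab and then down.

Request:
shift_gripper --rows '[[[-50, -14, 10, 0, 0, 0], [-100, -28, 20, 0, 0, 0], [-150, -42, 35, 0, 0, 0], [-200, -55, 50, 0, 0, 0], [-245, -67, 65, 0, 0, 0], [-270, -74, 80, 0, 0, 0], [-284, -78, 100, 0, 0, 0], [-284, -78, 110, 0, 0, 0], [-284, -78, 110, 0, 0, 0]]]'

```text
t: 9.48
eef_pos: [567.4, -206.2, 139.1]
orientation: [-1.347, -2.835, -0.0]
wrist_force: [0.3, 0.1, -1.1]
opening: 33.7
gripper_force: 0.0
```

Request:
shift_gripper --rows '[[[0, 0, 20, 0, 0, 0], [0, 0, 40, 0, 0, 0], [0, 0, 55, 0, 0, 0], [0, 0, 64, 0, 0, 0], [0, 0, 64, 0, 0, 0]]]'

```text
t: 10.1
eef_pos: [568.3, -207.0, 76.0]
orientation: [-1.348, -2.837, 0.0]
wrist_force: [0.0, 1.0, 0.8]
opening: 33.9
gripper_force: 0.0
```

Run:
```python
from h import *
crop("scene",230,120,330,195,8,"pics/s5.png")
```

```text
(no output)
```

View pics/s5.png

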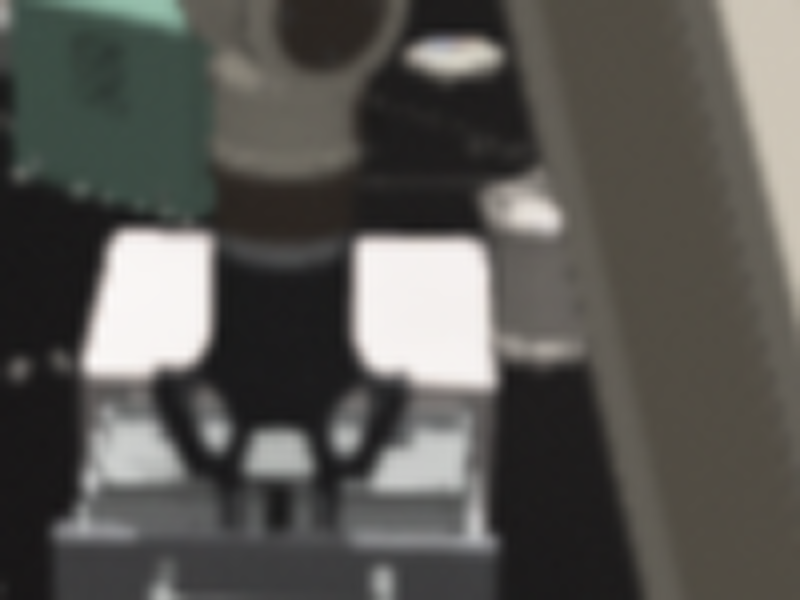

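The tab at (278,505) sits midway between the fingers (230 and 322). Close.

Request:
shift_gripper --rows '[[[0, 0, 0, 0, 0, 0], [0, 0, 0, 0, 0, 0], [0, 0, 0, 0, 0, 0], [0, 0, 0, 0, 0, 0]]]' --finger_gap 8 --grip_n 40

```text
t: 10.65
eef_pos: [569.2, -207.7, 77.0]
orientation: [1.349, 2.836, 0.0]
wrist_force: [0.6, -0.1, 1.9]
opening: 12.9
gripper_force: 42.2
```

Run:
```python
import numpy as np
for d in range(0,61,6):
    a=np.radians(d); print(d,"toward cab %.1f up %.1f"%(112*(1-np.cos(a)),112*np.sin(a)))
```

```text
0 toward cab 0.0 up 0.0
6 toward cab 0.6 up 11.7
12 toward cab 2.4 up 23.3
18 toward cab 5.5 up 34.6
24 toward cab 9.7 up 45.6
30 toward cab 15.0 up 56.0
36 toward cab 21.4 up 65.8
42 toward cab 28.8 up 74.9
48 toward cab 37.1 up 83.2
54 toward cab 46.2 up 90.6
60 toward cab 56.0 up 97.0
```

Request:
shift_gripper --rows '[[[0, 0, -6, 0, 0, 0], [-0.6, 0, -11.7, 0, 0, 0], [-1.4, 0, -17.5, 0, 0, 0], [-2.4, 0, -23.3, 0, 0, 0], [-3.8, 0, -29, 0, 0, 0], [-5.5, 0, -34.6, 0, 0, 0], [-7.5, 0, -40, 0, 0, 0], [-9.7, 0, -45.6, 0, 0, 0], [-15, 0, -56, 0, 0, 0], [-15, 0, -56, 0, 0, 0]]]'

```text
t: 11.9
eef_pos: [578.1, -218.7, 132.4]
orientation: [-1.349, -2.837, -0.002]
wrist_force: [3.7, 2.5, -5.8]
opening: 13.0
gripper_force: 40.5
```

Request:
shift_gripper --rows '[[[-3, 0, -5, 0, 0, 0], [-6.4, 0, -9.8, 0, 0, 0], [-10, 0, -14.5, 0, 0, 0], [-13.8, 0, -18.9, 0, 0, 0], [-18, 0, -23.3, 0, 0, 0], [-22, 0, -27.2, 0, 0, 0], [-26.6, 0, -31, 0, 0, 0], [-31.2, 0, -34.6, 0, 0, 0], [-36, 0, -38, 0, 0, 0], [-41, 0, -41, 0, 0, 0]]]'

```text
t: 13.15
eef_pos: [602.3, -248.6, 171.8]
orientation: [-1.345, -2.832, -0.004]
wrist_force: [2.9, 6.1, -6.6]
opening: 13.3
gripper_force: 41.1
```

Request:
shift_gripper --rows '[[[0, 0, 0, 0, 0, 0], [0, 0, 0, 0, 0, 0], [0, 0, 0, 0, 0, 0], [0, 0, 0, 0, 0, 0]]]'

```text
t: 13.65
eef_pos: [602.7, -249.0, 171.9]
orientation: [-1.346, -2.834, -0.003]
wrist_force: [2.7, 4.2, -6.6]
opening: 13.2
gripper_force: 41.1
```

Run:
```python
from h import *
s=crop("scene",230,100,330,175,8,"pics/s6.png")
a=np.radians(-50.85);ex=np.array([np.cos(a),np.sin(a),0]);ey=np.array([-ex[1],ex[0],0])
o=manip.observe();h=np.array([511.3,-138.4,0])+(90+112)*ex;h[2]=95
g=o["eef_pos"]+[0,0,19]; print(o["eef_pos"],o["wrist_force"],"angle",np.degrees(np.arctan2(g[2]-95,(h-g)@ex)),"r",np.hypot(g[2]-95,(h-g)@ex))
for d in (55,60,65):
  b=np.radians(d)
  for y in (98,-98):
    P=h-82*np.cos(b)*ex+82*np.sin(b)*np.array([0,0,1])+y*ey; print(d,y,((proj(s,P)[0]-[230,100]+.5)*8-.5).round())
```

```text
[ 602.73771745 -249.07520263  171.98691276] [ 2.27786712  4.60485618 -5.35714132] angle 58.664523426666804 r 112.37882681247689
55 98 [ 99. 508.]
55 -98 [467. 518.]
60 98 [100. 497.]
60 -98 [468. 507.]
65 98 [101. 486.]
65 -98 [468. 496.]
```

View pics/s6.png

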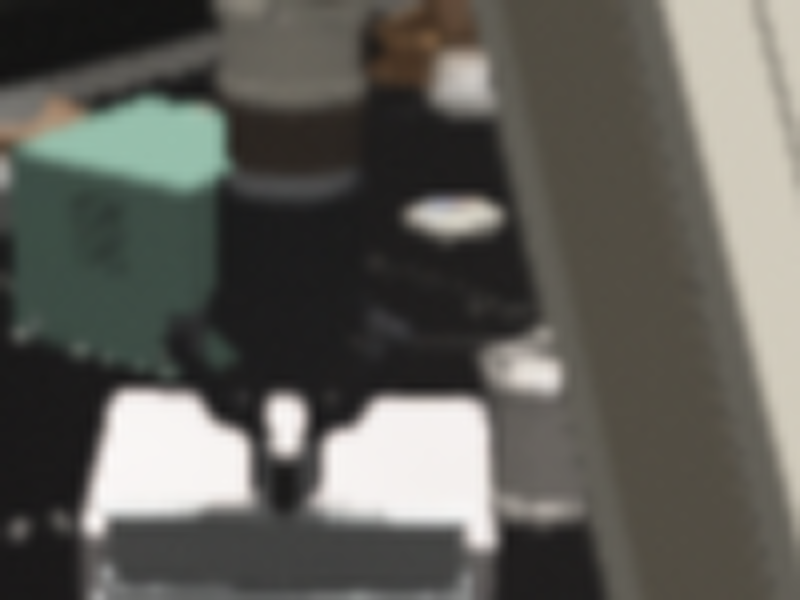

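The lid stands open with the tab gripped. Its front edge is near row 517, from (105,517) to (467,520), and the tab's free end is near (285,457). I'll settle the angle numerically.

Run:
```python
from h import *
s=cam("scene"); t=cam("top")
a=np.radians(-50.85);ex=np.array([np.cos(a),np.sin(a),0]);ey=np.array([-ex[1],ex[0],0]);z=np.array([0,0,1.])
h=np.array([511.3,-138.4,95.])+np.r_[202*ex[:2],0]
for d in (45,50,55,60,65):
  b=np.radians(d);u=-np.cos(b)*ex+np.sin(b)*z; n=np.sin(b)*ex+np.cos(b)*z
  f=lambda r,y,w:proj(s,h+r*u+y*ey+w*n)[0].round(1)
  print(d,"lid lower-edge/upper edge y=75",f(82,75,-2.5),f(82,75,2.5),"y=-75",f(82,-75,-2.5),f(82,-75,2.5),"tabend",f(129,0,-5.5),f(129,0,5.5))
g=s["pixels"].sum(2)//3
for c in (246,249,252,276,279,282,285): print(c,g[156:172,c])
print("tab"); print(g[150:168,260:272])
for y in(115,-115): print("cabtop front edge pred",proj(s,np.array([646.7,-304.7,120])+y*ey)[0].round(1))
```

```text
45 lid lower-edge/upper edge y=75 [247.1 166.7] [247.1 165.6] y=-75 [282.5 167.7] [282.5 166.6] tabend [264.6 163.9] [264.7 161.4]
50 lid lower-edge/upper edge y=75 [247.2 165.2] [247.2 164.1] y=-75 [282.5 166.2] [282.5 165.1] tabend [264.7 161.3] [264.8 158.9]
55 lid lower-edge/upper edge y=75 [247.3 163.7] [247.3 162.7] y=-75 [282.6 164.6] [282.6 163.6] tabend [264.8 158.9] [264.9 156.6]
60 lid lower-edge/upper edge y=75 [247.4 162.2] [247.4 161.3] y=-75 [282.6 163.2] [282.6 162.3] tabend [264.9 156.6] [265.  154.5]
65 lid lower-edge/upper edge y=75 [247.5 160.9] [247.6 160. ] y=-75 [282.6 161.9] [282.6 161. ] tabend [265.  154.4] [265.1 152.5]
246 [246 246 246 246 245 244 238 226 162  90  68  68  67  67  67  66]
249 [246 246 245 245 245 244 239 223 156  87  67  67  67  67  66  66]
252 [245 245 245 245 245 243 237 211 140  81  67  67  67  67  67  65]
276 [242 242 243 242 243 243 240 226 185 121  77  68  67  66  66  66]
279 [242 242 241 241 241 242 241 238 218 150  85  68  67  67  66  67]
282 [240 241 240 240 240 241 241 239 226 158  89  68  67  68  67  68]
285 [241 241 240 240 240 
[... 341 characters left out ...]
  72 148 223]
 [221 121  64  97 149 184 175 125  80  83 168 234]
 [223 124  59  67  82  99  96  80  70  84 172 236]
 [223 124  58  54  43  41  45  55  66  84 171 235]
 [224 124  59  53  34  26  33  51  65  87 174 235]
 [224 131  67  56  35  26  32  50  68 104 187 237]
 [222 152  91  61  35  27  32  51  83 136 205 236]
 [196 152  99  64  37  26  34  61 110 168 207 227]
 [140 122  93  72  46  36  46  72 107 146 175 204]
 [ 91  89  82  75  62  55  62  77  90 105 130 159]
 [ 71  71  70  70  67  65  66  71  76  79  89 104]
 [ 66  67  67  67  66  65  66  67  68  68  70  72]
 [ 65  66  65  66  66  66  66  66  66  66  66  66]]
cabtop front edge pred [239.5 166.2]
cabtop front edge pred [291.1 167.7]
```

Run:
```python
from h import *
t=cam("top")
a=np.radians(-50.85);ex=np.array([np.cos(a),np.sin(a),0]);ey=np.array([-ex[1],ex[0],0]);z=np.array([0,0,1.])
h=np.array([511.3,-138.4,95.])+np.r_[202*ex[:2],0]
g=(t["pixels"].sum(2)//3).astype(np.uint8)
b=np.radians(60);u=-np.cos(b)*ex+np.sin(b)*z
for y in(92,80,65,-65,-80,-92):
  zz=95+82*np.sin(b)
  # sample along horizontal line at lid-edge height; value r = horizontal dist from hinge
  rs=np.arange(10,82,3); P=np.array([h-r*ex+y*ey+(zz-95)*z for r in rs]); q=proj(t,P).astype(np.float32)
  v=cv2.remap(g,q[:,0].reshape(1,-1),q[:,1].reshape(1,-1),cv2.INTER_LINEAR)[0]
  print(y,list(zip(rs.tolist(),v.tolist())))
for d in(50,55,60,65): 
  b=np.radians(d);n=np.sin(b)*ex+np.cos(b)*z; u=-np.cos(b)*ex+np.sin(b)*z
  out=[]
  for w in(-2.5,2.5):
    P=h+82*u+w*n-80*ey
    r=least_squares(lambda r:(proj(t,h-r[0]*ex-80*ey+(zz-95)*z+r[1]*ey)[0]-proj(t,P)[0]),[40,0]).x; out.append(r[0].round(1))
  print(d,"apparent r lower,upper",out)
```

```text
92 [(10, 238), (13, 223), (16, 218), (19, 175), (22, 130), (25, 156), (28, 133), (31, 124), (34, 124), (37, 132), (40, 130), (43, 144), (46, 171), (49, 176), (52, 142), (55, 133), (58, 118), (61, 122), (64, 107), (67, 129), (70, 157), (73, 151), (76, 174), (79, 152)]
80 [(10, 147), (13, 131), (16, 206), (19, 220), (22, 234), (25, 237), (28, 238), (31, 238), (34, 233), (37, 211), (40, 183), (43, 138), (46, 148), (49, 158), (52, 160), (55, 154), (58, 159), (61, 164), (64, 174), (67, 169), (70, 181), (73, 179), (76, 182), (79, 177)]
65 [(10, 149), (13, 214), (16, 228), (19, 236), (22, 239), (25, 239), (28, 238), (31, 227), (34, 186), (37, 166), (40, 141), (43, 199), (46, 216), (49, 238), (52, 241), (55, 243), (58, 241), (61, 232), (64, 216), (67, 201), (70, 185), (73, 176), (76, 188), (79, 182)]
-65 [(10, 217), (13, 216), (16, 218), (19, 216), (22, 213), (25, 206), (28, 190), (31, 181), (34, 189), (37, 197), (40, 207), (43, 213), (46, 218), (49, 222), (52, 224), (55, 226), (58, 227), (61, 228), (64, 229), (67, 231), (70, 231), (73, 232), (76, 232), (79, 234)]
-80 [(10, 125), (13, 132), (16, 132), (19, 134), (22, 135), (25, 134), (28, 135), (31, 139), (34, 140), (37, 139), (40, 142), (43, 153), (46, 172), (49, 185), (52, 197), (55, 206), (58, 214), (61, 219), (64, 222), (67, 224), (70, 226), (73, 227), (76, 228), (79, 230)]
-92 [(10, 165), (13, 166), (16, 136), (19, 134), (22, 133), (25, 132), (28, 136), (31, 138), (34, 137), (37, 135), (40, 136), (43, 144), (46, 170), (49, 173), (52, 147), (55, 143), (58, 159), (61, 179), (64, 192), (67, 205), (70, 211), (73, 217), (76, 221), (79, 224)]
50 apparent r lower,upper [np.float64(56.0), np.float64(51.7)]
55 apparent r lower,upper [np.float64(49.8), np.float64(45.3)]
60 apparent r lower,upper [np.float64(43.4), np.float64(38.6)]
65 apparent r lower,upper [np.float64(36.6), np.float64(31.7)]
```

The top view shows the lid's front-edge strip at about 47.5 mm from the hinge, which gives about 55°. The scene view gives about 54° and kinematics 58.6°. I'll raise it about 3.5° and measure again.

Request:
shift_gripper --rows '[[[-2, 0, -1, 0, 0, 0], [-4, 0, -2.3, 0, 0, 0], [-6, 0, -3.4, 0, 0, 0], [-6, 0, -3.4, 0, 0, 0], [-6, 0, -3.4, 0, 0, 0]]]'

```text
t: 14.48
eef_pos: [606.3, -253.5, 175.0]
orientation: [-1.346, -2.833, -0.003]
wrist_force: [2.7, 4.3, -6.7]
opening: 13.3
gripper_force: 41.1
```

Create m.py:
```python
from h import *
t=cam("top");s=cam("scene")
a=np.radians(-50.85);ex=np.array([np.cos(a),np.sin(a),0]);ey=np.array([-ex[1],ex[0],0]);z=np.array([0,0,1.])
h=np.array([511.3,-138.4,95.])+np.r_[202*ex[:2],0]
g=(t["pixels"].sum(2)//3).astype(np.uint8)
def line(y0,zz,rs):
  q=proj(t,np.array([h-r*ex+y0*ey+(zz-95)*z for r in rs])).astype(np.float32)
  return cv2.remap(g,q[:,0].reshape(1,-1),q[:,1].reshape(1,-1),cv2.INTER_LINEAR)[0].tolist()
for y in(94,91,-91,-94): print(y,line(y,166,np.arange(28,61,2)))
print("drawer front top, edges expected r 145..157:",line(-60,106,np.arange(135,170,2)),line(85,106,np.arange(135,170,2)))
print("cab front expected -13:",line(70,120,np.arange(-25,0,2)),line(-70,120,np.arange(-25,0,2)))
G=s["pixels"].sum(2)//3
for c in (247,249,282,285): print(c,G[156:170,c])
print("tabend",G[150:161,264:267].mean(1).round())
o=manip.observe();e=o["eef_pos"]+[0,0,19];print("kin",np.degrees(np.arctan2(e[2]-95,(h-e)@ex)),o["wrist_force"])
```

```bash
python3 m.py
```

```text
94 [94, 100, 118, 113, 113, 123, 147, 170, 177, 179, 156, 141, 156, 130, 131, 121, 114]
91 [125, 126, 127, 125, 125, 123, 156, 179, 186, 174, 131, 100, 102, 89, 109, 100, 111]
-91 [129, 129, 129, 129, 128, 131, 137, 149, 155, 161, 166, 175, 184, 192, 200, 205, 211]
-94 [136, 137, 137, 133, 130, 136, 152, 177, 176, 170, 166, 163, 173, 179, 188, 195, 204]
drawer front top, edges expected r 145..157: [238, 238, 239, 239, 240, 239, 238, 238, 238, 238, 239, 239, 239, 239, 239, 239, 239, 239] [243, 243, 243, 243, 241, 227, 197, 182, 178, 176, 166, 118, 72, 50, 39, 32, 30, 30]
cab front expected -13: [232, 231, 223, 219, 194, 172, 149, 122, 163, 191, 198, 225, 224] [245, 244, 244, 244, 244, 242, 232, 178, 128, 141, 137, 158, 191]
247 [246 246 245 245 244 241 234 175  94  68  68  68  68  67]
249 [246 245 245 245 244 238 225 159  88  68  68  68  68  67]
282 [241 240 240 240 240 241 240 230 168  93  70  69  68  68]
285 [241 240 240 240 240 241 242 231 167  91  69  69  68  68]
tabend [218. 235. 228. 220. 209. 151.  75.  37.  31.  31.  31.]
kin 61.927692427185946 [ 2.30841914  4.82493873 -7.22090946]
```

Images now say about 58.5° and kinematics 62°. The drawer front still shows at its fully-out position. One last degree.

Request:
shift_gripper --rows '[[[-1, 0, -0.5, 0, 0, 0], [-1.7, 0, -0.9, 0, 0, 0], [-1.7, 0, -0.9, 0, 0, 0], [-1.7, 0, -0.9, 0, 0, 0], [-1.7, 0, -0.9, 0, 0, 0], [-1.7, 0, -0.9, 0, 0, 0]]]'

```text
t: 15.32
eef_pos: [607.1, -254.5, 175.6]
orientation: [-1.345, -2.832, -0.004]
wrist_force: [2.3, 5.6, -8.2]
opening: 13.1
gripper_force: 41.1
```

```bash
python3 m.py
```

```text
94 [98, 102, 118, 121, 121, 145, 162, 171, 174, 167, 147, 139, 158, 130, 129, 120, 113]
91 [125, 127, 127, 129, 131, 142, 161, 184, 182, 167, 133, 101, 100, 87, 107, 98, 109]
-91 [128, 129, 130, 128, 129, 141, 157, 159, 159, 169, 177, 187, 196, 202, 207, 213, 216]
-94 [135, 134, 135, 133, 134, 159, 178, 180, 174, 165, 162, 163, 178, 189, 197, 204, 209]
drawer front top, edges expected r 145..157: [238, 238, 238, 238, 239, 238, 238, 238, 238, 239, 239, 239, 239, 239, 239, 238, 239, 239] [243, 243, 243, 243, 242, 223, 189, 179, 177, 175, 162, 111, 67, 48, 34, 27, 31, 32]
cab front expected -13: [224, 222, 207, 199, 170, 140, 154, 143, 172, 216, 225, 236, 237] [244, 244, 244, 244, 244, 241, 234, 186, 134, 151, 163, 175, 197]
247 [246 246 246 245 244 240 229 166  91  68  67  67  68  67]
249 [246 245 245 245 244 239 226 160  88  68  68  68  68  67]
282 [240 241 241 240 240 241 240 227 160  89  69  69  69  68]
285 [241 241 240 240 240 241 240 232 169  92  69  69  68  69]
tabend [216. 230. 224. 220. 208. 143.  65.  33.  31.  31.  32.]
kin 62.65769856336724 [ 1.35437042  6.36541475 -7.56499673]
```

Check whether the drawer crept in, by comparing with the top picture taken before lifting.

Run:
```python
from h import *
t=cam("top")
a=np.radians(-50.85);ex=np.array([np.cos(a),np.sin(a),0]);ey=np.array([-ex[1],ex[0],0]);z=np.array([0,0,1.])
h=np.array([511.3,-138.4,95.])+np.r_[202*ex[:2],0]
new=cv2.resize(t["pixels"][100:197,240:370],None,fx=6,fy=6,interpolation=cv2.INTER_CUBIC).mean(2).astype(np.float32)
old=cv2.imread("pics/t4.png").mean(2).astype(np.float32)
rs=np.arange(140,166,.5)
for y in(105,98,90,82,75,68,60):
  q=((proj(t,np.array([h-r*ex+y*ey+11*z for r in rs]))-[240,100]+.5)*6-.5).astype(np.float32)
  o=[]
  for im in(old,new):
    v=cv2.remap(im,q[:,0].reshape(1,-1),q[:,1].reshape(1,-1),cv2.INTER_LINEAR)[0]
    i=[k for k in range(len(v)-1) if v[k]>=110>v[k+1]]
    o.append([round(float(rs[k]+.5*(v[k]-110)/(v[k]-v[k+1])),2) for k in i])
  print(y,*o)
```

```text
105 [158.72] [156.67]
98 [157.57] [156.67]
90 [158.75] [157.06]
82 [157.9] [156.9]
75 [158.7] [157.56]
68 [159.08] [157.03]
60 [158.32] [157.13]
```

The drawer crept in about 1.4 mm under the push on the lid. With the lid's length fixed, the tab's height sets the angle and its horizontal place sets the drawer. So I'll draw outward to the stop and go slightly up.

Request:
shift_gripper --rows '[[[1, 0, -0.3, 0, 0, 0], [2, 0, -0.6, 0, 0, 0], [3, 0, -0.8, 0, 0, 0], [4, 0, -1, 0, 0, 0], [4, 0, -1, 0, 0, 0], [4, 0, -1, 0, 0, 0], [4, 0, -1, 0, 0, 0]]]'

```text
t: 16.35
eef_pos: [605.7, -252.8, 175.3]
orientation: [-1.346, -2.834, -0.001]
wrist_force: [6.3, 1.5, -14.7]
opening: 13.0
gripper_force: 40.2
```

Create d.py:
```python
from h import *
t=cam("top")
a=np.radians(-50.85);ex=np.array([np.cos(a),np.sin(a),0]);ey=np.array([-ex[1],ex[0],0]);z=np.array([0,0,1.])
h=np.array([511.3,-138.4,95.])+np.r_[202*ex[:2],0]
new=np.mean([cv2.resize(f["pixels"][100:197,240:370],None,fx=6,fy=6,interpolation=cv2.INTER_CUBIC).mean(2) for f in [t,cam("top"),cam("top")]],axis=0).astype(np.float32)
old=cv2.imread("pics/t4.png").mean(2).astype(np.float32)
def prof(im,y,zz,rs):
  q=((proj(t,np.array([h-r*ex+y*ey+(zz-95)*z for r in rs]))-[240,100]+.5)*6-.5).astype(np.float32)
  return cv2.remap(im,q[:,0].reshape(1,-1),q[:,1].reshape(1,-1),cv2.INTER_LINEAR)[0]
rs=np.arange(140,166,.5); o=[]
for y in np.arange(60,106,3):
  r=[]
  for im in(old,new):
    v=prof(im,y,106,rs); i=[k for k in range(len(v)-1) if v[k]>=110>v[k+1]][-1:]
    r+=[rs[k]+.5*(v[k]-110)/(v[k]-v[k+1]) for k in i]
  if len(r)==2:o.append(r)
o=np.array(o);F=o.mean(0);print("front old/new",F.round(2),len(o),"sd",np.diff(o,axis=1).std())
R=np.arange(30,58,.5)
for y in(95,93,91,89,-92,-94,-96): 
  v=prof(new,y,166,R); k=v[:44].argmax(); print(y,"strip peak",R[k],v[::4].astype(int))
  
ob=manip.observe();f=ob["wrist_force"];print("force along ex on tool",f@ex,f,ob["eef_pos"])
```

```bash
python3 d.py
```

```text
front old/new [158.54 158.55] 16 sd 0.050432602372717635
95 strip peak 45.5 [ 87 101 107 103 115 152 163 178 191 153 143 138 111 113]
93 strip peak 51.0 [123 142 132 124 132 140 152 163 172 155 172 169 146 163]
91 strip peak 45.5 [128 134 126 126 126 136 154 171 173 153 130 100  78 106]
89 strip peak 45.5 [124 127 126 126 124 128 156 180 185 172 133  80  68  78]
-92 strip peak 30.0 [0 0 0 0 0 0 0 0 0 0 0 0 0 0]
-94 strip peak 30.0 [0 0 0 0 0 0 0 0 0 0 0 0 0 0]
-96 strip peak 30.0 [0 0 0 0 0 0 0 0 0 0 0 0 0 0]
force along ex on tool 2.522319756261262 [  6.06662992   1.68648766 -14.15948611] [ 605.67183275 -252.75350277  175.35876297]
```

The drawer is back at the stop (158.55 against 158.54 before lifting) and the lid reads about 58.4°. I'll move 1.5° along the arc while keeping the outward pull.

Request:
shift_gripper --rows '[[[-0.5, 0, -0.6, 0, 0, 0], [-1, 0, -1.2, 0, 0, 0], [-1.5, 0, -1.8, 0, 0, 0], [-1.9, 0, -2.2, 0, 0, 0], [-1.9, 0, -2.2, 0, 0, 0], [-1.9, 0, -2.2, 0, 0, 0], [-1.9, 0, -2.2, 0, 0, 0]]]'

```text
t: 17.38
eef_pos: [606.5, -253.9, 176.3]
orientation: [-1.345, -2.832, -0.002]
wrist_force: [7.4, 2.2, -18.4]
opening: 13.4
gripper_force: 39.8
```

```bash
python3 d.py; python3 m.py | tail -6
```

```text
front old/new [158.54 158.54] 16 sd 0.049690919230620835
95 strip peak 45.5 [ 83  98 103  99 104 154 180 182 194 148 127 136 115 114]
93 strip peak 45.5 [119 138 130 122 126 156 179 175 180 144 149 172 151 162]
91 strip peak 42.0 [127 132 125 120 116 155 177 174 168 119  90  93  80 105]
89 strip peak 41.5 [124 125 125 123 128 166 177 166 164 132  98  76  69  78]
-92 strip peak 30.0 [0 0 0 0 0 0 0 0 0 0 0 0 0 0]
-94 strip peak 30.0 [0 0 0 0 0 0 0 0 0 0 0 0 0 0]
-96 strip peak 30.0 [0 0 0 0 0 0 0 0 0 0 0 0 0 0]
force along ex on tool 3.1714236013141304 [  7.34388187   1.88931629 -18.172407  ] [ 606.54123406 -253.86401609  176.29588523]
247 [246 246 246 245 244 240 230 167  91  68  68  68  68  67]
249 [246 245 245 245 244 239 226 160  88  68  68  68  69  67]
282 [240 241 240 240 240 241 240 229 166  92  70  69  69  68]
285 [241 240 240 240 240 241 241 232 171  93  70  69  69  68]
tabend [216. 230. 224. 217. 197. 130.  59.  33.  31.  32.  32.]
kin 62.44895565837721 [  7.28909636   1.25245981 -17.92326533]
```

```bash
python3 -c "
from bench import manip
print(manip.sign_off())"
```

```text
the job is handed in; nothing more can be done
None
```

I handed the job in with the drawer back at its stop and the gripper holding the tab with the lid at about 59–60°; the camera views and arm position disagree by a few degrees (57–62°), and the drawer had crept in 1.4 mm during the lift before I pulled it back out.

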